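# Rack the fabric-paint pots from pale to dark

### The job

Put the four loose paint pots back into the four empty wells of the rack, so that the row runs evenly in shade from the white pot at one end to the black pot at the other: the palest next to the white one, the darkest next to the black one. Stand each pot upright, fully down in its well, without knocking any pot over, and leave the white and black pots where they are.

Things in the scene. Friction and masses are not known exactly. Their poses are not given: they have to be found in the camera images.
- pot_pink: The palest of the four loose pots: pale pink, a closed fabric-paint pot, paint and screw lid alike in this shade: round, foot 46 mm across, 60 mm tall in all, the top 16 mm is the lid, 50 mm across; 110 g (may differ by a third). Origin: centre of its underside, z up. Starts standing on the bench between rack and robot.
- pot_coral: The second palest loose pot: strong coral orange. Shape, size and origin as pot_pink. Starts standing on the bench.
- pot_rust: The third palest (second darkest) loose pot: rust red. Shape, size and origin as pot_pink. Starts standing on the bench.
- pot_maroon: The darkest loose pot: very dark maroon brown. Shape, size and origin as pot_pink. Starts standing on the bench.
- pot_white: The white pot, same shape and size, loose but already standing in one end well of the rack; which end changes from start to start. It marks the pale end of the row.
- pot_black: The black pot, same shape and size, loose but already standing in the other end well. It marks the dark end of the row.
- pad1: Cork disc on the floor of an inner, empty well of the pot rack, number 1 of 4 counted from the rack's right end (-y) as the robot sees it. The disc is 64 mm across, 2 mm thick. Origin: centre of its underside, 28 mm above the bench; y runs along the row of wells, x across it, z up. A pot standing in the well has its underside on the cork, 30 mm above the bench and 6 mm below the board's top.
- pad2: Cork disc on the floor of an inner, empty well of the pot rack, number 2 of 4 counted from the rack's right end (-y) as the robot sees it. Size and origin as pad1. The rack, fixed to the bench, is a brown wooden board 512 mm long, 104 mm deep, its top 36 mm above the bench, with six round wells in one row, 84 mm apart centre to centre, each 68 mm across and 8 mm deep.
- pad3: Cork disc on the floor of an inner, empty well of the pot rack, number 3 of 4 counted from the rack's right end (-y) as the robot sees it. Size and origin as pad1. The two end wells of the six hold the white and the black pot, whose tops stand 90 mm above the bench.
- pad4: Cork disc on the floor of an inner, empty well of the pot rack, number 4 of 4 counted from the rack's right end (-y) as the robot sees it. Size and origin as pad1.
There are look-alikes about, which are no part of the job. Leave any blue or purple look-alike of the pot_maroon alone.

How it is judged:
At the end, for the whole second after the job is handed in: Counted from the white pot to the black one, pink, coral, rust and maroon each stand in their own well: centre within 14 mm of the cork's, underside less than 6 mm above the cork's underside, upright within 0.08 rad, released and at rest (below 20 mm/s) (((horizontal distance between pot_white and pad1 below 0.15 m and horizontal distance between pot_pink and pad1 below 0.014 m and z of pot_pink in the frame of pad1 between -0.003 and 0.006 m and angle between each of pot_pink, pot_coral, pot_rust, pot_maroon's own z axis and vertical below 0.08 rad and linear speed of each of pot_pink, pot_coral, pot_rust, pot_maroon below 0.02 m/s and horizontal distance between pot_coral and pad2 below 0.014 m and z of pot_coral in the frame of pad2 between -0.003 and 0.006 m and horizontal distance between pot_rust and pad3 below 0.014 m and z of pot_rust in the frame of pad3 between -0.003 and 0.006 m and horizontal distance between pot_maroon and pad4 below 0.014 m and z of pot_maroon in the frame of pad4 between -0.003 and 0.006 m) or (horizontal distance between pot_white and pad4 below 0.15 m and horizontal distance between pot_pink and pad4 below 0.014 m and z of pot_pink in the frame of pad4 between -0.003 and 0.006 m and angle between each of pot_pink, pot_coral, pot_rust, pot_maroon's own z axis and vertical below 0.08 rad and linear speed of each of pot_pink, pot_coral, pot_rust, pot_maroon below 0.02 m/s and horizontal distance between pot_coral and pad3 below 0.014 m and z of pot_coral in the frame of pad3 between -0.003 and 0.006 m and horizontal distance between pot_rust and pad2 below 0.014 m and z of pot_rust in the frame of pad2 between -0.003 and 0.006 m and horizontal distance between pot_maroon and pad1 below 0.014 m and z of pot_maroon in the frame of pad1 between -0.003 and 0.006 m))); the robot touches nothing.
It fails at once if the white or the black pot is moved more than 20 mm from its starting place (distance of any of pot_white, pot_black from where it was at the start of the episode above 0.02 m).
It fails at once if a pot is knocked over (tipped by more than 1 rad) (angle between any of pot_pink, pot_coral, pot_rust, pot_maroon, pot_white, pot_black's own z axis and vertical above 1 rad).
It also fails if it takes over 93 s, if anything falls off the work surface, if the arm or the gripper's body presses on something with over 40 N, if the wrist force passes 120 N, or if a joint passes its speed limit or range.

### The arm

A 6-joint arm with a two-finger parallel gripper is mounted at the origin on the work surface. World frame = base frame: x ahead of the robot, y to its left, z up, the work surface at z = 0. Lengths are in m, angles in rad, forces in N, time in s.
With the tool pointing down it reaches from about 0.375 to 0.9 m from the base axis. Payload 3.1 kg.
Tool frame: the origin (TCP) lies midway between the tips of the shut fingers; the grasp point (between the pads) lies pinch_z behind it (pinch_z is the distance from the TCP to the grasp point, in m); y points along the fingers, z is the direction in which the jaws open and shut, and the axes are right-handed (so a half turn about y gives the same grasp; the last joint's range is limited). The gripper opens to 87 mm and grips with 3 to 60 N. Pads are 19 mm wide; open, the fingers measure 117 mm over their backs; the gripper's body (75 mm by 190 mm) begins 51 mm behind the grasp point.
Start: joints at [1.129, 0.527, 1.433, -0, 1.181, -0.178], TCP at [0.162, 0.604, 0.198] pointing down, gripper open.
Joint ranges: [-3.08, 3.08], [-0.75, 2.2], [0.22, 2.44], [-1.43, 4.57], [0, 2.65], [-2.85, 2.85]. Speed limits (rad/s): [2.79, 2.79, 3.14, 3.14, 3.14, 3.14].

### API

Orientations are given as a unit quaternion [x, y, z, w].
In Python, from rig import get_obs, camera, hand_in, pinch_z gives the robot as it stands. The module is installed in compiled form; this text tells all that it offers.
- The arm moves only by the tool arm_command, never from a script. Its argument "plan" is a list of rows, each a list of 2 entries, a list of its own where there are three numbers: the shift along the world's x, y, z in units of 25 mm (1.0 is 25 mm), then the turn about the world's z in units of 5 degrees (1.0 is 5 degrees). A call has 1 to 5 rows; each row is the pose to reach, as a shift and turn from the pose commanded when the call began; what a row does not reach only later rows make up. A row lasts 1/10 s, in which the tool goes at most 50 mm and 8.59 degrees, less where a joint would pass 70% of its speed; a pose out of reach is approached as far as the arm can. A call with a gripper value outside its range is refused whole. "fingers" is the opening, from -1 (shut) to 1 (fully open), set as the call begins (left out, the last holds). The fingers move at their own pace and stop on an object; "force" is the grip in N (left out, the last holds). Time passes only in rows, so rows that repeat a pose let the fingers close. It gives the time, the measured TCP pose, the force and the opening at its end, in the units of the state.
- get_obs(): the state, without advancing time (a new reading comes with each control period).
- camera(name): name is "scene" or "top" or "wrist"; returns a dict with "pixels" (420x560x3 uint8, red, green, blue), "camera_matrix" (3x3 intrinsics, pixels), "R" (3x3) and "t" (3): a world point X has camera coordinates R X + t. Camera axes: x right, y down, z forward; pixel columns grow to the right and rows downward; lengths in m; the calibration is good to about 2 mm. A picture is of the moment at which its call begins. There is no depth.
- hand_in(): hands the job in, once; it reports no verdict.
The state is a dict: "time": time; "q": joint angles; "joint_velocities": joint speeds; "joint_torque": joint torques, N m; "position": TCP position; "tool_rot": TCP orientation; "ft_force": force on the tool from outside, world axes, zero at the start; "moment": the same for the moment, N m; "grip_width": finger opening in m.
Only numpy, scipy, OpenCV 4.12 (cv2) and the standard library are available. Lean on these libraries where they do the work, as an engineer would, in place of code of your own. Each camera call takes 0.05 s, during which the arm holds its last target.

## Working session

There is one attempt and no reset: what is moved stays moved. The work goes in short steps, Python scripts to look and compute and a tool call to move; the robot and the scene stay as the last step left them, time stands still between calls to the robot, and variables do not carry over. Pictures are saved under pics/ and viewed, and the job is handed in when it is done.

Besides the shell and the picture viewer there is one more tool, called after "Request:" as a command line: name --argument value ..., lists and objects as JSON in quotes. arm_command: Moves the arm, as the interface text tells. Its arguments: {"type":"object","properties":{"plan":{"type":"array"},"fingers":{"type":"number"},"force":{"type":"number"}},"required":["plan"]}

```bash
mkdir -p pics; cat > h.py <<'E'
import numpy as np, cv2
from rig import get_obs, camera, hand_in, pinch_z
def snap(n,f):
    c=camera(n); cv2.imwrite(f,c["pixels"][:,:,::-1]); return c
def ray(c,u,v,z):
    K=np.array(c["camera_matrix"]);R=np.array(c["R"]);t=np.array(c["t"])
    d=R.T@np.linalg.solve(K,[u,v,1.]);o=-R.T@t
    return o+d*(z-o[2])/d[2]
E
python3 - <<'E'
from h import *
import pickle
c1=snap("top","pics/top0.png");c2=snap("scene","pics/scene0.png")
pickle.dump((c1,c2),open("c0.pkl","wb"))
o=get_obs();print(o,pinch_z() if callable(pinch_z) else pinch_z)
for c in(c1,c2):print(-np.array(c["R"]).T@np.array(c["t"]))
E
```

```text
{'time': 0.1, 'q': array([ 1.12947416e+00,  5.28381393e-01,  1.43377555e+00,  1.64106723e-05,
        1.18136493e+00, -1.78495498e-01]), 'joint_velocities': array([ 0.00056474, -0.00183068, -0.00327423,  0.00030142, -0.00076337,
        0.00048653]), 'joint_torque': array([-4.49336994e-04, -4.40987384e+01, -1.77150679e+01,  6.34698104e-02,
        5.34866110e-02, -5.47153797e-05]), 'position': array([0.1620436 , 0.60290693, 0.19676404]), 'tool_rot': array([ 0.70165722, -0.09287131,  0.09244506, -0.70036132]), 'ft_force': array([-0.51126765, -0.29104844, -0.04513297]), 'moment': array([-0.02208597,  0.04269191, -0.02270952]), 'grip_width': 0.08692857048522214} 0.0187
[0.38684752 0.01006713 1.15341651]
[ 0.83138989 -0.35564435  0.83932861]
```

View pics/top0.png

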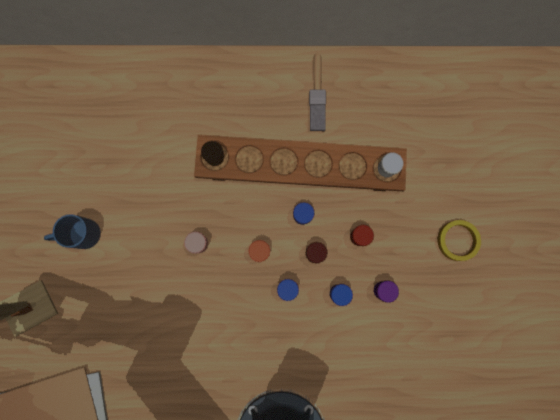

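View pics/scene0.png

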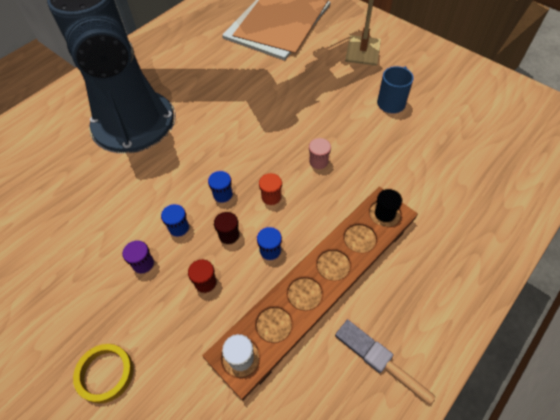

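```bash
python3 - <<'E'
from h import *
import pickle
c1,c2=pickle.load(open("c0.pkl","rb"))
im=c1["pixels"][:,:,::-1].copy();hsv=cv2.cvtColor(im,cv2.COLOR_BGR2HSV)
for n,(u,v) in dict(pink=(195,243),coral=(259,251),rust=(362,235),maroon=(316,252),b1=(304,213),b2=(288,290),b3=(342,295),pu=(387,292),white=(392,163),black=(213,153)).items():
    print(n,hsv[v,u],im[v,u],ray(c1,u,v,.06 if n not in("white","black") else .09).round(3))
for u,v in[(250,159),(284,161),(318,164),(353,166)]:print(hsv[v,u],ray(c1,u,v,.03).round(3))
print("corners",[ray(c1,u,v,.036).round(3) for u,v in [(197,136),(406,149),(404,190),(195,177)]])
print("lamp?",ray(c1,25,308,0),ray(c2,365,50,0))
a=cv2.resize(im[125:310,180:410],None,fx=3.4,fy=3.2,interpolation=cv2.INTER_CUBIC)
cv2.imwrite("pics/crop.png",np.clip(a*1.5,0,255).astype(np.uint8)[:600])
E
```

```text
pink [  8  48 132] [107 114 132] [0.448 0.196 0.06 ]
coral [  8 154 129] [ 51  73 129] [0.429 0.048 0.06 ]
rust [  4 183 103] [ 29  40 103] [ 0.465 -0.192  0.06 ]
maroon [  3 147  64] [27 31 64] [ 0.426 -0.084  0.06 ]
b1 [112 162 115] [115  61  42] [ 0.517 -0.057  0.06 ]
b2 [112 158 118] [118  64  45] [ 0.339 -0.018  0.06 ]
b3 [111 174 117] [117  61  37] [ 0.327 -0.142  0.06 ]
pu [141 146  98] [98 42 81] [ 0.333 -0.246  0.06 ]
white [107  13 139] [139 135 132] [ 0.629 -0.261  0.09 ]
black [  9 143  34] [15 21 34] [0.654 0.153 0.09 ]
[ 18 110 130] [0.654 0.071 0.03 ]
[ 18 110 130] [ 0.649 -0.012  0.03 ]
[ 17 113 129] [ 0.641 -0.095  0.03 ]
[ 18 110 130] [ 0.636 -0.18   0.03 ]
corners [array([0.71 , 0.2  , 0.036]), array([ 0.676, -0.31 ,  0.036]), array([ 0.575, -0.301,  0.036]), array([0.608, 0.203, 0.036])]
lamp? [0.29855678 0.6087143  0.        ] [ 3.04414933e-01  6.07060997e-01 -1.11022302e-16]
```

View pics/crop.png

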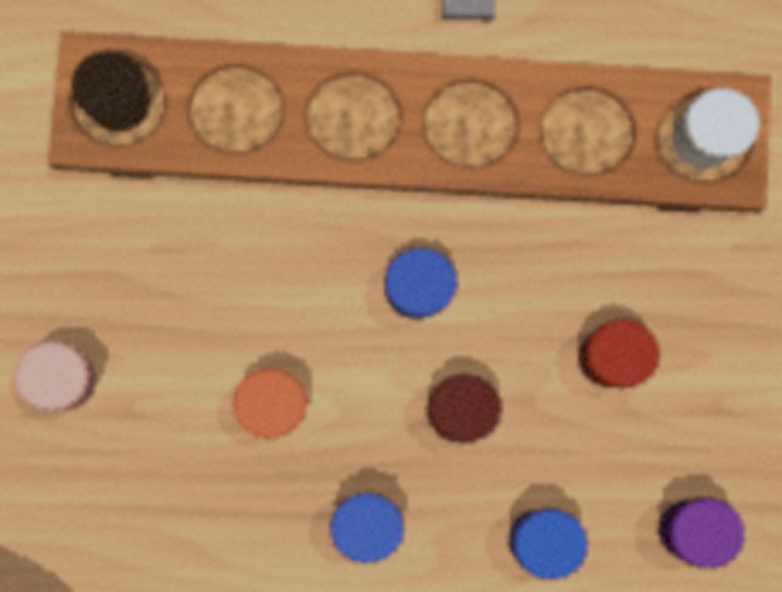

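```bash
python3 - <<'E'
from h import *
import pickle
from scipy.spatial.transform import Rotation as Rn
c1,c2=pickle.load(open("c0.pkl","rb"))
im=c1["pixels"][:,:,::-1].copy();lab=cv2.cvtColor(im,cv2.COLOR_BGR2LAB).astype(float)
for n,(u,v) in dict(pink=(195,243),coral=(259,251),rust=(362,235),maroon=(316,252),white=(392,163),black=(213,153),p4=(250,159),p3=(284,161),p2=(318,164),p1=(353,166)).items():
    ref=np.median(lab[v-3:v+4,u-3:u+4].reshape(-1,3),0)
    d=lab-ref; w=np.array([.5,1,1]) if n[0]!='p' or n=='pink' else np.array([.3,1,1])
    m=(np.sqrt(((d*w)**2).sum(2))<(14 if n[1].isdigit() else 16)).astype(np.uint8)
    k=np.zeros_like(m);cv2.circle(k,(u,v),19,1,-1);m&=k
    m=cv2.morphologyEx(m,cv2.MORPH_OPEN,np.ones((3,3),np.uint8))
    cs,_=cv2.findContours(m,0,2);c=max(cs,key=cv2.contourArea);c=cv2.convexHull(c)
    e=cv2.fitEllipse(c);z=.03 if n[1].isdigit() else (.09 if n in("white","black") else .06)
    print(n,np.round(e[0],1),np.round(e[1],1),ray(c1,*e[0],z).round(4))
R=Rn.from_quat(get_obs()["tool_rot"]).as_matrix();print(R.round(3))
E
```

```text
pink [194.9 243.2] [37.2 37.9] [0.4477 0.1966 0.06  ]
coral [257.8 251.1] [22.4 26.5] [0.4286 0.0509 0.06  ]
rust [362.8 234.9] [20.5 21.1] [ 0.4649 -0.1941  0.06  ]
maroon [315.9 252.1] [21.2 21.8] [ 0.4256 -0.0837  0.06  ]
white [392.2 162.8] [20.5 20.8] [ 0.6297 -0.2613  0.09  ]
black [212.4 152.7] [22.6 25.1] [0.6546 0.1545 0.09  ]
p4 [250. 159.] [37.8 37.8] [0.6538 0.0711 0.03  ]
p3 [284. 161.] [37.8 37.8] [ 0.6486 -0.0117  0.03  ]
p2 [318. 164.] [37.8 37.8] [ 0.6409 -0.0947  0.03  ]
p1 [353. 166.] [37.8 37.8] [ 0.6357 -0.1802  0.03  ]
[[ 0.966 -0.001  0.26 ]
 [-0.26  -0.002  0.966]
 [-0.    -1.    -0.002]]
```

Request:
arm_command --plan '[[[0.5,-2,0],-1.5],[[1.2,-4,0],-3],[[2.2,-6,0],-4.5],[[3.2,-8,0],-6],[[4.2,-9.5,0],-7.5]]' --fingers 1 --force 20

```text
time: 0.6
position: [0.261, 0.3734, 0.1974]
tool_rot: [0.634, -0.314, 0.314, -0.633]
ft_force: [1.0, 0.8, 0.1]
grip_width: 0.0867
```

Request:
arm_command --plan '[[[1.5,-1.5,0],-1.5],[[3,-3,0],-3],[[5,-5,0],-4.5],[[7.2,-6.8,-1],-6],[[7.2,-6.8,-1],-7.5]]'

```text
time: 1.1
position: [0.4421, 0.2045, 0.1728]
tool_rot: [0.498, -0.502, 0.502, -0.499]
ft_force: [1.2, 1.3, -0.4]
grip_width: 0.0868
```

```bash
python3 - <<'E'
from h import *
from scipy.spatial.transform import Rotation as Rn
snap("wrist","pics/w1.png");snap("top","pics/t1.png")
o=get_obs();print(o["time"],o["position"],o["q"].round(2),Rn.from_quat(o["tool_rot"]).as_matrix().round(3))
E
```

```text
1.2 [0.44561329 0.20241503 0.17172587] [ 0.2   0.38  1.8  -0.    0.96  0.21] [[-0.009  0.002  1.   ]
 [-1.    -0.001 -0.009]
 [ 0.001 -1.     0.002]]
```

View pics/w1.png

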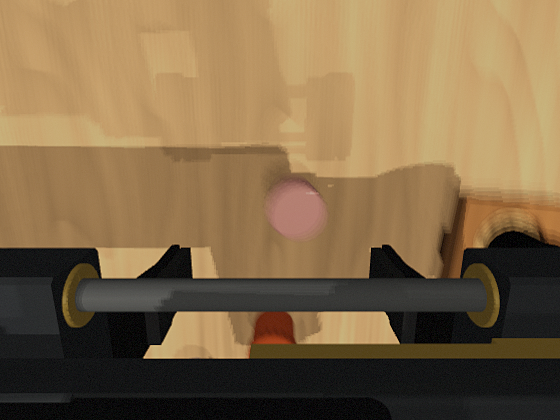

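View pics/t1.png

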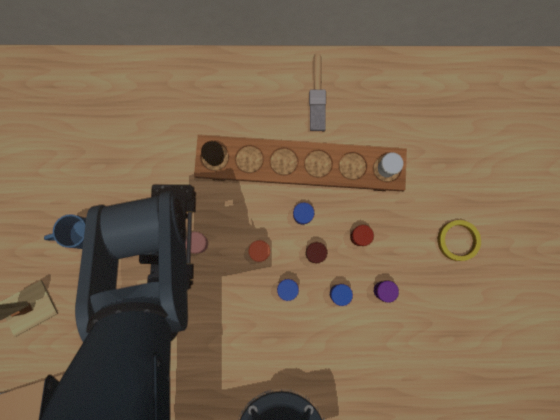

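Request:
arm_command --plan '[[[0,0,0],0],[[0,0,0],0],[[0,0,-1],0]]'

```text
time: 1.5
position: [0.4421, 0.208, 0.1502]
tool_rot: [-0.498, 0.498, -0.501, 0.503]
ft_force: [0.5, -0.0, -0.6]
grip_width: 0.0868
```

```bash
cat >> h.py <<'E'
def st():
    o=get_obs();print(o["time"],o["position"].round(4),o["ft_force"].round(1),round(o["grip_width"],4))
E
python3 - <<'E'
from h import *
c=snap("wrist","pics/w2.png");st()
lab=cv2.cvtColor(c["pixels"],cv2.COLOR_RGB2HSV).astype(int)
m=(((lab[...,0]<8)|(lab[...,0]>172))&(lab[...,1]>40)&(lab[...,2]>130)).astype(np.uint8)
m[250:]=0
cs,_=cv2.findContours(m,0,2);q=max(cs,key=cv2.contourArea);e=cv2.fitEllipse(q);print(e,ray(c,*e[0],.06))
E
```

```text
1.55 [0.4381 0.207  0.1456] [-1.2 -1.2 -1.1] 0.087
((290.9783020019531, 216.5407257080078), (56.99485397338867, 59.58832550048828), 75.87605285644531) [0.45139557 0.20200688 0.06      ]
```

View pics/w2.png

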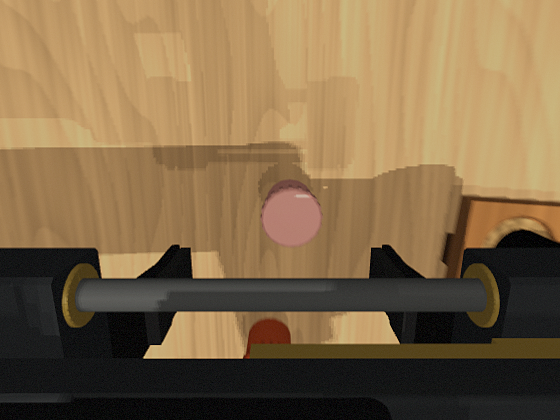

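Request:
arm_command --plan '[[[0,0,0],0],[[0,0,0],0],[[0,0,0],0],[[0,0,0],0]]'

```text
time: 1.95
position: [0.4411, 0.2066, 0.1487]
tool_rot: [-0.499, 0.5, -0.5, 0.5]
ft_force: [-0.1, 0.8, 0.6]
grip_width: 0.087
```

```bash
cat >> h.py <<'E'
def wpink(n):
    c=snap("wrist",n)
    lab=cv2.cvtColor(c["pixels"],cv2.COLOR_RGB2HSV).astype(int)
    m=(((lab[...,0]<8)|(lab[...,0]>172))&(lab[...,1]>40)&(lab[...,2]>130)).astype(np.uint8)
    m[250:]=0
    cs,_=cv2.findContours(m,0,2);q=max(cs,key=cv2.contourArea);e=cv2.fitEllipse(q);print(e[1],ray(c,*e[0],.06))
E
python3 - <<'E'
from h import *
st();wpink("pics/w3.png");st()
E
```

```text
1.95 [0.4411 0.2066 0.1487] [-0.1  0.8  0.6] 0.087
(58.496368408203125, 61.05769348144531) [0.45195571 0.20086519 0.06      ]
2.0 [0.4411 0.2064 0.1485] [ 0.2  0.2 -0.5] 0.0873
```

```bash
python3 - <<'E'
from h import *
import pickle
c1,c2=pickle.load(open("c0.pkl","rb"))
im=c2["pixels"][:,:,::-1]
a=cv2.resize(im[130:310,110:350],None,fx=3.3,fy=3.3,interpolation=cv2.INTER_CUBIC)
cv2.imwrite("pics/scrop.png",np.clip(a*1.4,0,255).astype(np.uint8))
E
```

```text
(no output)
```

View pics/scrop.png

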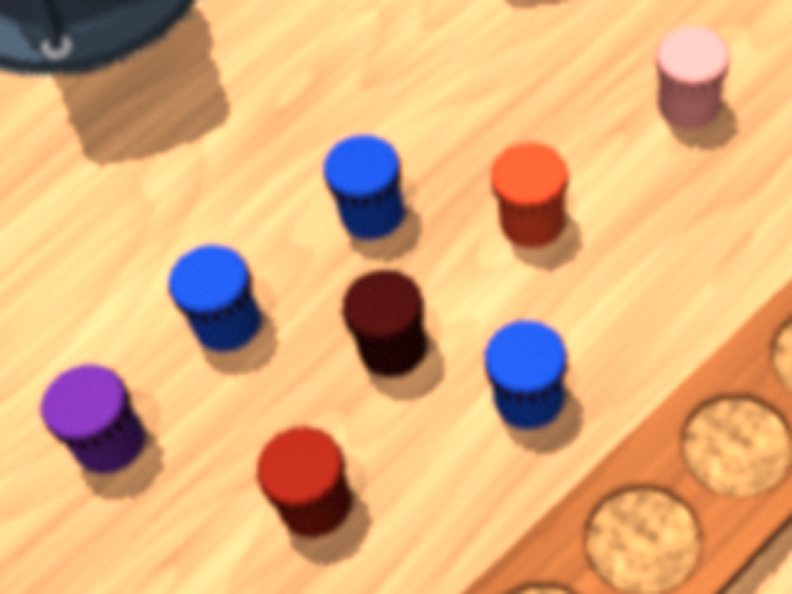

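View pics/w3.png

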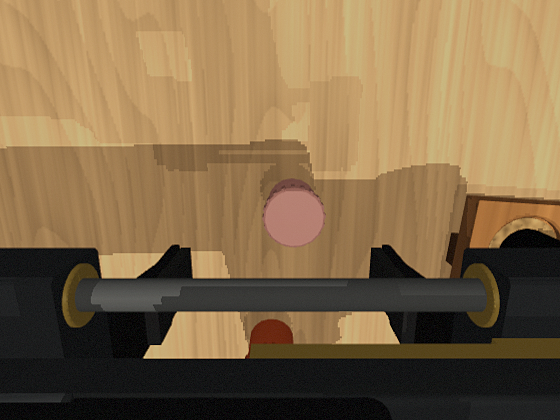

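```bash
python3 - <<'E'
from h import *
import pickle
c1,c2=pickle.load(open("c0.pkl","rb"))
for n,(a,b) in dict(pink=(692,55),coral=(530,173),maroon=(384,303),rust=(301,465)).items():print(n,ray(c2,(a+.5)/3.3+109.5,(b+.5)/3.3+129.5,.06).round(4))
for a,b in [(737,445),(643,538)]:print(ray(c2,(a+.5)/3.3+109.5,(b+.5)/3.3+129.5,.036).round(4))
for u,v in[(249.7,159.1),(283.8,161.3),(318.2,163.4),(352.9,165.6)]:print(ray(c1,u,v,.036).round(4))
c=camera("wrist");print(ray(c,294,218,.06))
E
```

```text
pink [0.4542 0.1958 0.06  ]
coral [0.4344 0.0486 0.06  ]
maroon [ 0.4303 -0.084   0.06  ]
rust [ 0.47   -0.1937  0.06  ]
[ 0.6511 -0.0109  0.036 ]
[ 0.645  -0.0933  0.036 ]
[0.6521 0.0715 0.036 ]
[ 0.6465 -0.0111  0.036 ]
[ 0.6411 -0.0946  0.036 ]
[ 0.6354 -0.1789  0.036 ]
[0.45215957 0.19960268 0.06      ]
```

Request:
arm_command --plan '[[[0.4,-0.4,0],0],[[0.4,-0.4,-1.5],0],[[0.4,-0.4,-3],0],[[0.4,-0.4,-4],0],[[0.4,-0.4,-4.6],0]]'

```text
time: 2.55
position: [0.4507, 0.1951, 0.0309]
tool_rot: [-0.5, 0.501, -0.5, 0.499]
ft_force: [-0.3, -0.3, 1.4]
grip_width: 0.0871
```

Request:
arm_command --plan '[[[0,0,0],0],[[0,0,0],0],[[0,0,0],0]]'

```text
time: 2.85
position: [0.452, 0.196, 0.0337]
tool_rot: [0.499, -0.5, 0.501, -0.5]
ft_force: [-0.3, -0.3, 1.1]
grip_width: 0.087
```

```bash
python3 - <<'E'
from h import *
snap("wrist","pics/w4.png");st()
E
```

```text
2.9 [0.4519 0.1962 0.0339] [-0.1 -0.3 -0.6] 0.0869
```

View pics/w4.png

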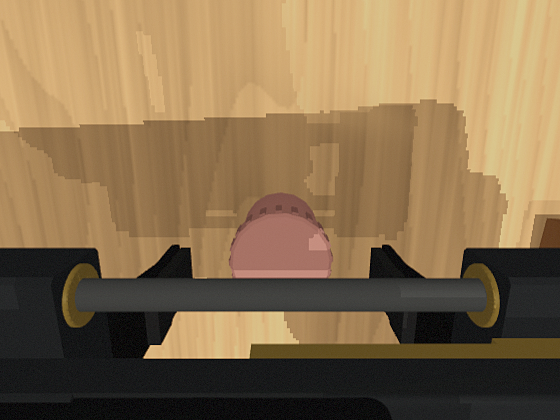

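Pink's lid (centre about 281,265) sits between the fingers (190 and 372). Closing.

Request:
arm_command --plan '[[[0,0,0],0],[[0,0,0],0],[[0,0,0],0],[[0,0,0],0],[[0,0,0],0]]' --fingers -1 --force 20

```text
time: 3.4
position: [0.4508, 0.1962, 0.033]
tool_rot: [0.5, -0.5, 0.5, -0.5]
ft_force: [-1.1, 0.7, 0.7]
grip_width: 0.055
```

Request:
arm_command --plan '[[[0,0,0],0],[[0,0,0],0],[[0,0,0],0],[[0,0,0],0]]'

```text
time: 3.8
position: [0.451, 0.1962, 0.0329]
tool_rot: [0.5, -0.5, 0.5, -0.5]
ft_force: [0.3, 0.0, -0.4]
grip_width: 0.0476
```

Request:
arm_command --plan '[[[0,0,1],0],[[0,0,2.5],0],[[0,0,4],0],[[0,0,5.4],0],[[0,0,5.4],0]]'

```text
time: 4.3
position: [0.4537, 0.1969, 0.172]
tool_rot: [-0.497, 0.498, -0.502, 0.503]
ft_force: [0.5, 0.3, -0.5]
grip_width: 0.0474
```

```bash
python3 - <<'E'
from h import *
snap("wrist","pics/w5.png");st()
E
```

```text
4.35 [0.452  0.1964 0.1698] [-0.6 -0.6 -1.6] 0.0476
```

View pics/w5.png

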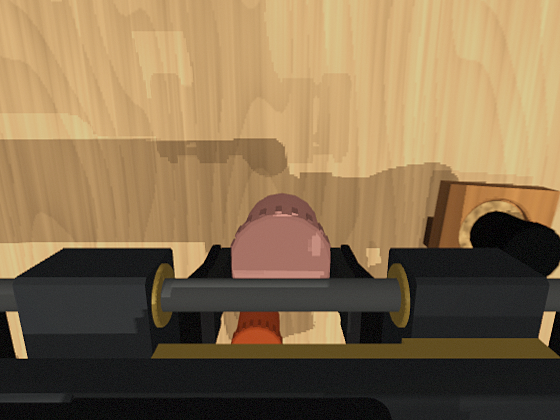

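```bash
python3 - <<'E'
from h import *
c=camera("wrist");st()
for p in [(281,214),(232,262),(330,262)]:print(ray(c,*p,get_obs()["position"][2]+.027))
E
```

```text
4.4 [0.4505 0.1961 0.1682] [ 0.6  0.1 -1.4] 0.0476
[0.45216173 0.22399925 0.19517965]
[0.42830138 0.19992331 0.19517965]
[0.47596771 0.19969064 0.19517965]
```

Request:
arm_command --plan '[[[0.5,-1,0],0],[[1.2,-2.5,0],0],[[2.2,-4.3,0],0],[[3.2,-6.1,0],0],[[4.2,-7.9,0],0]]'

```text
time: 4.9
position: [0.5524, 0.0012, 0.1654]
tool_rot: [-0.501, 0.502, -0.499, 0.499]
ft_force: [0.1, 0.6, -0.6]
grip_width: 0.0476
```

Request:
arm_command --plan '[[[0.9,-1.8,0],0],[[1.7,-3.6,0],0],[[2.5,-5.4,0],0],[[3.1,-6.8,0],0],[[3.3,-7.2,0],0]]'

```text
time: 5.4
position: [0.6362, -0.1818, 0.1647]
tool_rot: [-0.499, 0.502, -0.501, 0.498]
ft_force: [-0.1, 0.5, -0.5]
grip_width: 0.0477
```

Request:
arm_command --plan '[[[0,0,0],0],[[0,0,0],0],[[0,0,0],0],[[0,0,0],0]]'

```text
time: 5.8
position: [0.6354, -0.1755, 0.1678]
tool_rot: [0.5, -0.5, 0.499, -0.5]
ft_force: [0.5, 0.9, -1.6]
grip_width: 0.0473
```

```bash
python3 - <<'E'
from h import *
snap("wrist","pics/w6.png");st()
E
```

```text
5.85 [ 0.6357 -0.1758  0.168 ] [-1.1  0.3 -0.7] 0.0473
```

View pics/w6.png

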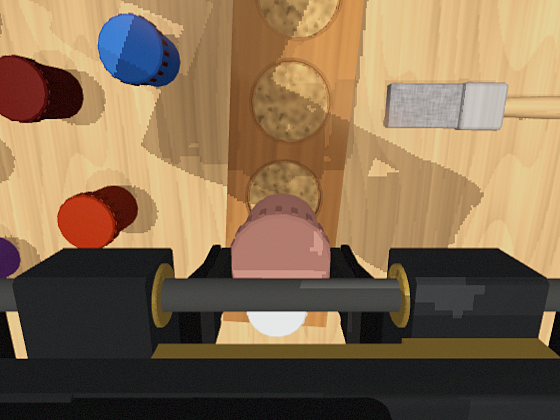

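```bash
python3 - <<'E'
from h import *
c=camera("wrist");st()
for p in [(291,101),(285,198),(299,0)]:print(ray(c,*p,.036).round(4))
for p in [(277,320)]:print(ray(c,*p,.09).round(4))
E
```

```text
5.9 [ 0.6359 -0.1761  0.1681] [-0.2 -0.1 -0.5] 0.0478
[ 0.6449 -0.0912  0.036 ]
[ 0.64   -0.1759  0.036 ]
[ 0.6507 -0.0141  0.036 ]
[ 0.6328 -0.2681  0.09  ]
```

Request:
arm_command --plan '[[[0.1,-0.2,-0.8],0],[[0.1,-0.2,-1.8],0],[[0.1,-0.2,-2.8],0],[[0.1,-0.2,-3.5],0],[[0.1,-0.2,-3.7],0]]'

```text
time: 6.4
position: [0.637, -0.1812, 0.0733]
tool_rot: [-0.5, 0.502, -0.499, 0.499]
ft_force: [-0.2, -0.3, -1.3]
grip_width: 0.0478
```

Request:
arm_command --plan '[[[0,0,0],0],[[0,0,-0.1],0],[[0,0,-0.3],0],[[0,0,-0.4],0],[[0,0,-0.4],0]]'

```text
time: 6.9
position: [0.6384, -0.1824, 0.0653]
tool_rot: [-0.5, 0.5, -0.5, 0.5]
ft_force: [-0.8, -0.3, -1.2]
grip_width: 0.0472
```

Request:
arm_command --plan '[[[0,0,0],0],[[0,0,0],0]]'

```text
time: 7.1
position: [0.6388, -0.1825, 0.0656]
tool_rot: [0.5, -0.5, 0.5, -0.5]
ft_force: [0.1, 0.2, -0.5]
grip_width: 0.0474
```

Request:
arm_command --plan '[[[0,0.1,-0.1],0],[[0,0.1,-0.1],0],[[0,0.1,-0.1],0]]'

```text
time: 7.4
position: [0.6389, -0.1799, 0.063]
tool_rot: [0.5, -0.5, 0.5, -0.5]
ft_force: [1.2, -0.4, 0.1]
grip_width: 0.0477
```

Request:
arm_command --plan '[[[0,0,0],0],[[0,0,0],0],[[0,0,0],0],[[0,0,0],0],[[0,0,0],0]]' --fingers 0.9

```text
time: 7.9
position: [0.6385, -0.18, 0.0628]
tool_rot: [-0.5, 0.5, -0.5, 0.5]
ft_force: [0.3, -0.7, 0.4]
grip_width: 0.078
```

Request:
arm_command --plan '[[[0,0,0],0],[[0,0,0],0],[[0,0,1.5],0],[[0,0,3],0],[[0,0,4.5],0]]'

```text
time: 8.4
position: [0.6382, -0.1798, 0.1762]
tool_rot: [-0.5, 0.501, -0.5, 0.5]
ft_force: [0.8, -0.0, 0.5]
grip_width: 0.0824
```

```bash
python3 - <<'E'
from h import *
snap("wrist","pics/w7.png");snap("scene","pics/s7.png");st()
E
```

```text
8.5 [ 0.6426 -0.1817  0.182 ] [0.9 0.4 0.5] 0.0824
```

View pics/s7.png

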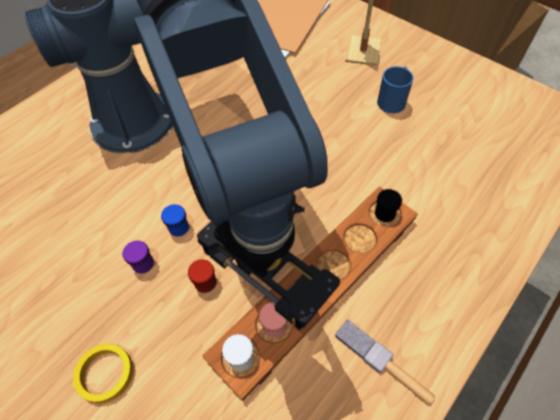

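View pics/w7.png

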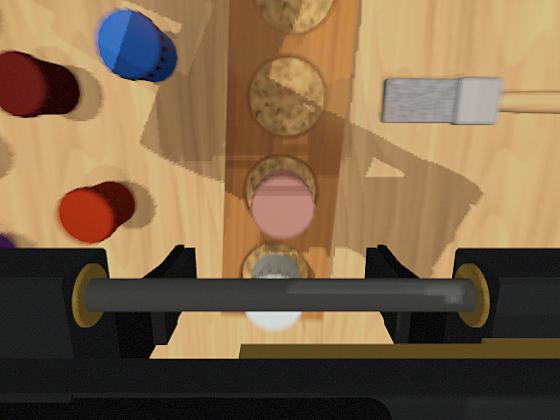

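Request:
arm_command --plan '[[[-1,-0.1,0],0],[[-2.5,-0.2,0],0],[[-4.2,-0.4,-0.3],0],[[-5.8,-0.5,-0.6],0],[[-6.8,-0.5,-1],0]]' --fingers 1

```text
time: 9.0
position: [0.4653, -0.1917, 0.1498]
tool_rot: [-0.5, 0.501, -0.5, 0.499]
ft_force: [0.6, 0.1, -0.5]
grip_width: 0.0868
```

Request:
arm_command --plan '[[[0,0,0],0],[[0,0,0],0],[[0,0,0],0],[[0,0,0],0]]'

```text
time: 9.4
position: [0.4703, -0.193, 0.1507]
tool_rot: [0.5, -0.499, 0.501, -0.5]
ft_force: [-0.3, 0.3, -1.0]
grip_width: 0.0872
```

```bash
python3 - <<'E'
from h import *
snap("wrist","pics/w8.png");st()
E
```

```text
9.45 [ 0.4701 -0.1928  0.1506] [0.4 0.6 0.6] 0.087
```

View pics/w8.png

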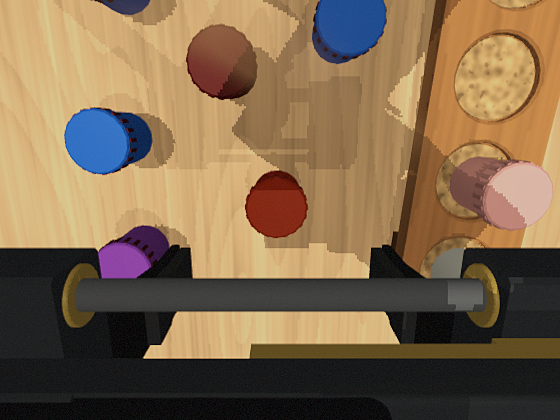

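```bash
python3 - <<'E'
from h import *
c=camera("wrist");st()
for p,z in [((276,207),.06),((222,62),.06),((516,195),.09),((496,78),.036)]:print(ray(c,*p,z).round(4))
E
```

```text
9.5 [ 0.4698 -0.1927  0.1505] [0.5 0.6 0.1] 0.0872
[ 0.4667 -0.1912  0.06  ]
[ 0.4282 -0.083   0.06  ]
[ 0.6373 -0.1752  0.09  ]
[ 0.6419 -0.0919  0.036 ]
```

Request:
arm_command --plan '[[[-0.1,0,-0.8],0],[[-0.1,0,-1.8],0],[[-0.1,0,-3],0],[[-0.1,0,-4.2],0],[[-0.1,0,-4.7],0]]'

```text
time: 10.0
position: [0.4654, -0.1917, 0.0307]
tool_rot: [-0.5, 0.501, -0.499, 0.5]
ft_force: [0.5, -0.9, 0.4]
grip_width: 0.0872
```

Request:
arm_command --plan '[[[0,0,0],0],[[0,0,0],0],[[0,0,0],0],[[0,0,0],0],[[0,0,0],0]]' --fingers -1

```text
time: 10.5
position: [0.4667, -0.1928, 0.0338]
tool_rot: [0.5, -0.5, 0.501, -0.5]
ft_force: [0.1, -0.3, 0.7]
grip_width: 0.0551
```

Request:
arm_command --plan '[[[0,0,0],0],[[0,0,0],0],[[0,0,0],0],[[0,0,0],0],[[0,0,0],0]]'

```text
time: 11.0
position: [0.4665, -0.1928, 0.0337]
tool_rot: [0.5, -0.5, 0.501, -0.5]
ft_force: [-1.0, 0.5, 5.5]
grip_width: 0.0466
```

Request:
arm_command --plan '[[[0,0,1],0],[[0,0,2.5],0],[[0,0,4],0],[[0,0,5.4],0],[[0,0,5.4],0]]'

```text
time: 11.5
position: [0.4691, -0.1944, 0.1725]
tool_rot: [0.499, -0.496, 0.504, -0.5]
ft_force: [-0.4, -0.6, -0.3]
grip_width: 0.0025
```

```bash
python3 - <<'E'
from h import *
snap("wrist","pics/w9.png");st()
E
```

```text
11.55 [ 0.4676 -0.1935  0.1703] [ 0.3  0.9 -0.3] 0.0012
```

View pics/w9.png

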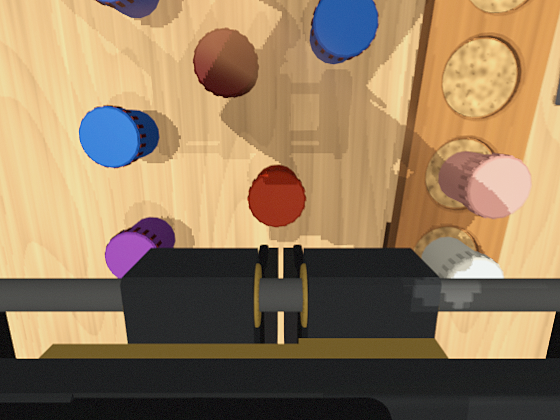

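```bash
python3 - <<'E'
from h import *
c=snap("wrist","pics/w10.png");st()
for p,z in [((277,197),.06),((226,63),.06),((498,187),.09),((481,77),.036)]:print(ray(c,*p,z).round(4))
im=c["pixels"][140:260,200:360,::-1]
cv2.imwrite("pics/w10c.png",np.clip(1.6*cv2.resize(im,None,fx=4.5,fy=4.5,interpolation=cv2.INTER_CUBIC).astype(float),0,255).astype(np.uint8))
im=cv2.imread("pics/w5.png")[180:350,180:380];cv2.imwrite("pics/w5c.png",np.clip(1.6*cv2.resize(im,None,fx=3.5,fy=3.5).astype(float),0,255).astype(np.uint8))
E
```

```text
11.6 [ 0.4663 -0.1926  0.1686] [ 0.2  0.9 -1.3] 0.0008
[ 0.4653 -0.1883  0.06  ]
[ 0.4264 -0.082   0.06  ]
[ 0.634  -0.1743  0.09  ]
[ 0.6386 -0.0902  0.036 ]
```

View pics/w10c.png

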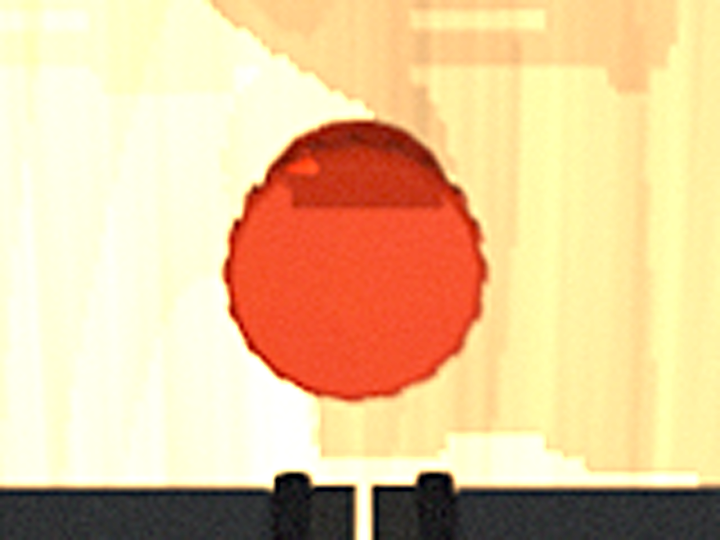

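View pics/w5c.png

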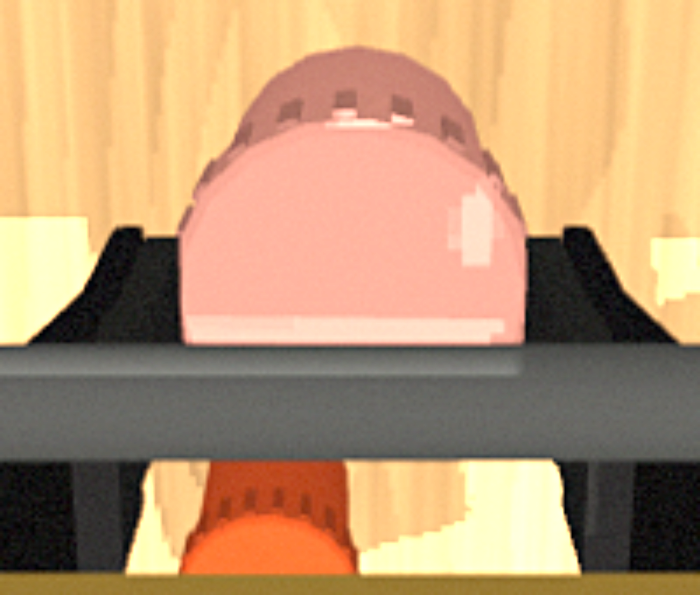

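Request:
arm_command --plan '[[[0,0.15,0],0],[[0,0.15,0],0],[[0,0.15,0],0],[[0,0.15,0],0],[[0,0.15,0],0]]' --fingers 1

```text
time: 12.1
position: [0.4659, -0.1886, 0.1674]
tool_rot: [-0.5, 0.501, -0.5, 0.5]
ft_force: [0.2, -0.9, 0.1]
grip_width: 0.0328
```

Request:
arm_command --plan '[[[0,0,0],0],[[0,0,0],0],[[0,0,0],0],[[0,0,0],0],[[0,0,0],0]]'

```text
time: 12.6
position: [0.4661, -0.1887, 0.1679]
tool_rot: [0.5, -0.5, 0.5, -0.5]
ft_force: [0.7, 0.5, 0.7]
grip_width: 0.0731
```

Request:
arm_command --plan '[[[0,0,-1.2],0],[[0,0,-2.8],0],[[0,0,-4.4],0],[[0,0,-5.3],0],[[0,0,-5.6],0]]'

```text
time: 13.1
position: [0.4647, -0.1878, 0.0256]
tool_rot: [-0.5, 0.502, -0.499, 0.499]
ft_force: [-0.1, 0.6, 0.8]
grip_width: 0.0871
```

Request:
arm_command --plan '[[[0,0,0],0],[[0,0,0],0],[[0,0,0],0],[[0,0,0],0],[[0,0,0],0]]'

```text
time: 13.6
position: [0.4666, -0.189, 0.0288]
tool_rot: [0.5, -0.5, 0.501, -0.5]
ft_force: [-0.1, -0.2, 0.5]
grip_width: 0.0871
```

```bash
python3 - <<'E'
from h import *
snap("wrist","pics/w11.png");st()
E
```

```text
13.65 [ 0.4665 -0.1889  0.0286] [ 0.8  0.5 -0.4] 0.0872
```

View pics/w11.png

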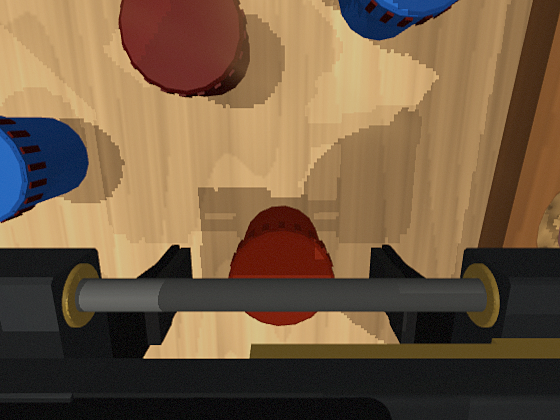

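Request:
arm_command --plan '[[[0,0,0],0],[[0,0,0],0],[[0,0,0],0],[[0,0,0],0],[[0,0,0],0]]' --fingers -1 --force 25

```text
time: 14.15
position: [0.4661, -0.1887, 0.0278]
tool_rot: [-0.5, 0.5, -0.5, 0.5]
ft_force: [-0.8, -0.6, -0.2]
grip_width: 0.0548
```

Request:
arm_command --plan '[[[0,0,0],0],[[0,0,0],0],[[0,0,0],0],[[0,0,0],0],[[0,0,0],0]]'

```text
time: 14.65
position: [0.4661, -0.1887, 0.0278]
tool_rot: [0.5, -0.5, 0.5, -0.5]
ft_force: [0.8, -0.1, -0.3]
grip_width: 0.0482
```

Request:
arm_command --plan '[[[0,0,0.2],0],[[0,0,0.4],0],[[0,0,0.4],0]]'

```text
time: 14.95
position: [0.4665, -0.189, 0.0386]
tool_rot: [0.5, -0.5, 0.501, -0.5]
ft_force: [0.8, -0.5, -1.4]
grip_width: 0.0487
```

Request:
arm_command --plan '[[[0,0,1],0],[[0,0,2.5],0],[[0,0,4],0],[[0.3,0.3,5],0],[[1,1,5.2],0]]'

```text
time: 15.45
position: [0.4924, -0.1654, 0.1714]
tool_rot: [0.499, -0.499, 0.503, -0.5]
ft_force: [0.0, -0.4, -1.9]
grip_width: 0.0485
```

Request:
arm_command --plan '[[[1.4,1.3,0],0],[[2.8,2.7,0],0],[[4.2,4.1,0],0],[[5.4,5.3,0],0],[[6.2,6.1,0],0]]'

```text
time: 15.95
position: [0.6477, -0.0086, 0.1678]
tool_rot: [-0.5, 0.5, -0.5, 0.501]
ft_force: [-0.0, -0.4, -1.6]
grip_width: 0.0486
```

Request:
arm_command --plan '[[[0,0,0],0],[[0,0,0],0],[[0,0,0],0],[[0,0,0],0]]'

```text
time: 16.35
position: [0.6451, -0.0123, 0.1678]
tool_rot: [-0.5, 0.501, -0.5, 0.499]
ft_force: [-0.5, -0.7, -0.5]
grip_width: 0.0484
```

```bash
python3 - <<'E'
from h import *
snap("wrist","pics/w12.png");st()
E
```

```text
16.4 [ 0.6453 -0.0123  0.168 ] [ 1.   0.6 -0.2] 0.0483
```

View pics/w12.png

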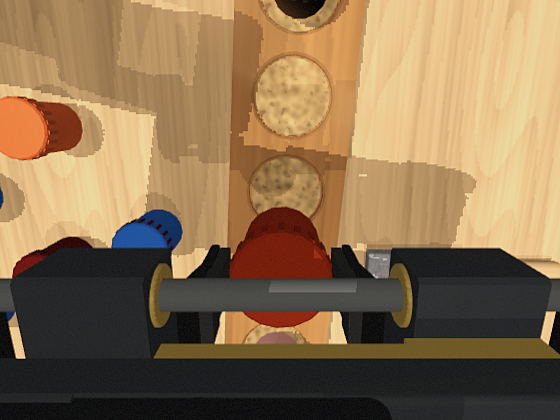

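```bash
python3 - <<'E'
from h import *
c=camera("wrist");st()
for p,z in [((292,95),.036),((286,195),.036)]:print(ray(c,*p,z).round(4))
for p in [(281,236),(281,327),(230,275),(332,275)]:print(ray(c,*p,get_obs()["position"][2]+.032))
E
```

```text
16.45 [ 0.6455 -0.0123  0.168 ] [ 0.  -0.7 -0.4] 0.0483
[0.6555 0.0771 0.036 ]
[ 0.6504 -0.0097  0.036 ]
[0.64558931 0.00666155 0.20002699]
[ 0.64541459 -0.04041894  0.20002699]
[ 0.62149682 -0.01259205  0.20002699]
[ 0.66954062 -0.01280043  0.20002699]
```

Request:
arm_command --plan '[[[0.15,0.1,-0.8],0],[[0.15,0.1,-1.8],0],[[0.15,0.1,-2.8],0],[[0.15,0.1,-3.6],0],[[0.15,0.1,-3.9],0]]'

```text
time: 16.95
position: [0.6479, -0.0091, 0.0682]
tool_rot: [-0.5, 0.502, -0.499, 0.499]
ft_force: [-0.0, 0.8, -0.8]
grip_width: 0.0485
```

Request:
arm_command --plan '[[[0,0,0],0],[[0,0,-0.1],0],[[0,0,-0.3],0],[[0,0,-0.4],0],[[0,0,-0.4],0]]'

```text
time: 17.45
position: [0.6498, -0.0087, 0.0605]
tool_rot: [-0.5, 0.5, -0.5, 0.5]
ft_force: [-0.6, -1.0, -1.2]
grip_width: 0.0488
```

Request:
arm_command --plan '[[[0,0,0],0],[[0,0,0],0]]'

```text
time: 17.65
position: [0.65, -0.0087, 0.0606]
tool_rot: [0.5, -0.5, 0.5, -0.5]
ft_force: [-0.0, -0.2, -1.1]
grip_width: 0.0487
```

Request:
arm_command --plan '[[[0,0,-0.1],0],[[0,0,-0.1],0],[[0,0,-0.1],0]]'

```text
time: 17.95
position: [0.65, -0.0087, 0.0579]
tool_rot: [0.5, -0.5, 0.5, -0.5]
ft_force: [-0.1, 0.0, -0.4]
grip_width: 0.0485
```

Request:
arm_command --plan '[[[0,0,0],0],[[0,0,0],0],[[0,0,0],0],[[0,0,0],0],[[0,0,0],0]]' --fingers 1

```text
time: 18.45
position: [0.6498, -0.0087, 0.0579]
tool_rot: [-0.5, 0.5, -0.5, 0.5]
ft_force: [-0.4, -0.0, -0.1]
grip_width: 0.0802
```

Request:
arm_command --plan '[[[0,0,0],0],[[0,0,0],0],[[0,0,1.5],0],[[0,0,3],0],[[0,0,4.5],0]]'

```text
time: 18.95
position: [0.6495, -0.0087, 0.1712]
tool_rot: [-0.5, 0.501, -0.5, 0.5]
ft_force: [0.4, -0.3, 0.1]
grip_width: 0.0869
```

Request:
arm_command --plan '[[[-1,-0.3,0],0],[[-2.5,-0.8,0],0],[[-4.2,-1.4,-0.3],0],[[-6,-2,-0.3],0],[[-7.8,-2.6,-0.3],0]]'

```text
time: 19.45
position: [0.4531, -0.074, 0.1629]
tool_rot: [0.5, -0.5, 0.5, -0.5]
ft_force: [0.0, -0.9, 0.2]
grip_width: 0.0874
```

Request:
arm_command --plan '[[[-0.7,-0.4,0],0],[[-1,-0.4,0],0],[[-1,-0.4,0],0],[[-1,-0.4,0],0]]'

```text
time: 19.85
position: [0.4315, -0.0839, 0.1632]
tool_rot: [0.499, -0.5, 0.501, -0.5]
ft_force: [0.5, 0.4, 0.3]
grip_width: 0.0875
```

```bash
python3 - <<'E'
from h import *
snap("wrist","pics/w13.png");st()
E
```

```text
19.9 [ 0.4316 -0.0838  0.1631] [0.9 0.1 1. ] 0.0867
```

View pics/w13.png

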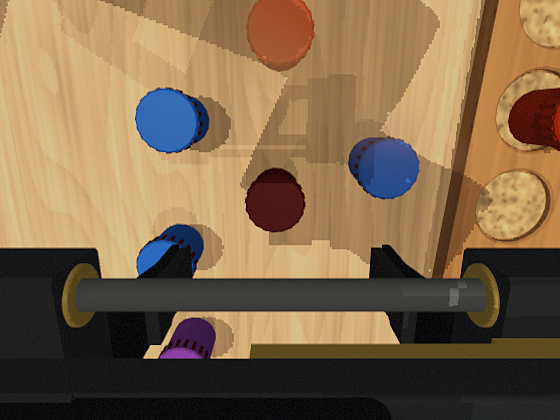

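```bash
python3 - <<'E'
from h import *
c=camera("wrist");st()
for p,z in [((275,203),.06),((384,169),.06),((280,33),.06)]:print(ray(c,*p,z).round(4))
E
```

```text
19.95 [ 0.4315 -0.0837  0.163 ] [ 0.4  0.1 -0.4] 0.087
[ 0.4274 -0.0818  0.06  ]
[ 0.5164 -0.0536  0.06  ]
[0.4319 0.0477 0.06  ]
```

Request:
arm_command --plan '[[[-0.15,0.1,-0.6],0],[[-0.15,0.1,-2],0],[[-0.15,0.1,-3.6],0],[[-0.15,0.1,-4.8],0],[[-0.15,0.1,-5.4],0]]'

```text
time: 20.45
position: [0.4261, -0.0805, 0.0253]
tool_rot: [-0.5, 0.501, -0.499, 0.5]
ft_force: [0.6, -0.4, 1.1]
grip_width: 0.0873
```

Request:
arm_command --plan '[[[0,0,0],0],[[0,0,0],0],[[0,0,0],0]]'

```text
time: 20.75
position: [0.4273, -0.0814, 0.0286]
tool_rot: [0.5, -0.499, 0.501, -0.5]
ft_force: [1.0, -0.6, -0.0]
grip_width: 0.0868
```

Request:
arm_command --plan '[[[0,0,0],0],[[0,0,0],0],[[0,0,0],0],[[0,0,0],0],[[0,0,0],0]]' --fingers -1

```text
time: 21.25
position: [0.4262, -0.0813, 0.028]
tool_rot: [0.5, -0.5, 0.5, -0.5]
ft_force: [0.1, -0.1, 0.1]
grip_width: 0.0549
```

Request:
arm_command --plan '[[[0,0,0],0],[[0,0,0],0],[[0,0,0],0],[[0,0,0],0],[[0,0,0],0]]'

```text
time: 21.75
position: [0.4263, -0.0813, 0.0279]
tool_rot: [0.5, -0.5, 0.5, -0.5]
ft_force: [0.5, 0.2, 2.3]
grip_width: 0.0487
```

Request:
arm_command --plan '[[[0,0,0.2],0],[[0,0,0.4],0],[[0,0,0.4],0]]'

```text
time: 22.05
position: [0.4263, -0.0813, 0.0384]
tool_rot: [0.5, -0.5, 0.5, -0.5]
ft_force: [-0.2, 0.5, -0.5]
grip_width: 0.0488
```

Request:
arm_command --plan '[[[0,0,1],0],[[0,0,2.5],0],[[0,0,4],0],[[0.3,0.2,5],0],[[1.3,0.9,5.2],0]]'

```text
time: 22.55
position: [0.4586, -0.0596, 0.1708]
tool_rot: [0.499, -0.499, 0.502, -0.499]
ft_force: [1.5, -0.4, -0.5]
grip_width: 0.0486
```

Request:
arm_command --plan '[[[1.5,1.1,0],0],[[3.1,2.2,0],0],[[4.7,3.3,0],0],[[6.3,4.3,0],0],[[7.8,5.2,0],0]]'

```text
time: 23.05
position: [0.6546, 0.073, 0.1675]
tool_rot: [-0.5, 0.5, -0.5, 0.5]
ft_force: [0.7, -0.4, -0.5]
grip_width: 0.0485
```

Request:
arm_command --plan '[[[0,0,0],0],[[0,0,0],0],[[0,0,0],0],[[0,0,0],0]]'

```text
time: 23.45
position: [0.6521, 0.0705, 0.1678]
tool_rot: [-0.5, 0.501, -0.5, 0.499]
ft_force: [0.5, -0.6, -0.7]
grip_width: 0.0485
```

```bash
python3 - <<'E'
from h import *
c=snap("wrist","pics/w14.png");st()
E
```

```text
23.5 [0.6524 0.0704 0.168 ] [ 0.4 -1.  -0.8] 0.0488
```

View pics/w14.png

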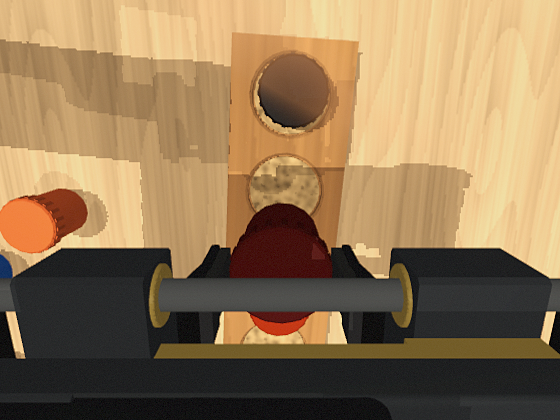

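Request:
arm_command --plan '[[[0.1,0.1,-0.8],0],[[0.1,0.1,-1.8],0],[[0.1,0.1,-2.8],0],[[0.1,0.1,-3.6],0],[[0.1,0.1,-3.9],0]]'

```text
time: 24.0
position: [0.6539, 0.0731, 0.0684]
tool_rot: [-0.501, 0.502, -0.499, 0.498]
ft_force: [-0.5, 0.9, -1.1]
grip_width: 0.0489
```

Request:
arm_command --plan '[[[0,0,0],0],[[0,0,-0.1],0],[[0,0,-0.3],0],[[0,0,-0.4],0],[[0,0,-0.4],0]]'

```text
time: 24.5
position: [0.656, 0.0738, 0.0604]
tool_rot: [-0.5, 0.5, -0.5, 0.5]
ft_force: [0.6, 0.1, -0.4]
grip_width: 0.0484
```

Request:
arm_command --plan '[[[0,0,0],0],[[0,0,-0.1],0],[[0,0,-0.1],0]]'

```text
time: 24.8
position: [0.6565, 0.0738, 0.0581]
tool_rot: [0.5, -0.5, 0.5, -0.5]
ft_force: [0.1, -0.8, -1.0]
grip_width: 0.0487
```

Request:
arm_command --plan '[[[0,0,0],0],[[0,0,0],0]]'

```text
time: 25.0
position: [0.6565, 0.0738, 0.058]
tool_rot: [0.5, -0.5, 0.5, -0.5]
ft_force: [1.7, -0.9, -0.9]
grip_width: 0.0487
```

Release, lift, go over coral (.432, .049).

Request:
arm_command --plan '[[[0,0,0],0],[[0,0,0],0],[[0,0,0],0],[[0,0,0],0],[[0,0,0],0]]' --fingers 1

```text
time: 25.5
position: [0.656, 0.0738, 0.0578]
tool_rot: [-0.5, 0.5, -0.5, 0.5]
ft_force: [-0.3, 0.6, 0.8]
grip_width: 0.0804
```

Request:
arm_command --plan '[[[0,0,0],0],[[0,0,0],0],[[0,0,1.5],0],[[0,0,3],0],[[0,0,4.5],0]]'

```text
time: 26.0
position: [0.6557, 0.0738, 0.1712]
tool_rot: [-0.5, 0.501, -0.5, 0.5]
ft_force: [0.9, -0.4, 0.4]
grip_width: 0.0869
```

Request:
arm_command --plan '[[[-1,-0.1,0],0],[[-2.5,-0.3,0],0],[[-4.2,-0.5,-0.3],0],[[-6,-0.8,-0.3],0],[[-7.8,-1,-0.3],0]]'

```text
time: 26.5
position: [0.4593, 0.0485, 0.1628]
tool_rot: [0.5, -0.5, 0.5, -0.5]
ft_force: [-0.5, 1.0, -0.6]
grip_width: 0.0868
```

Request:
arm_command --plan '[[[-0.7,0,0],0],[[-1.1,0,0],0],[[-1.1,0,0],0],[[-1.1,0,0],0],[[-1.1,0,0],0]]'

```text
time: 27.0
position: [0.4356, 0.0486, 0.163]
tool_rot: [0.499, -0.5, 0.501, -0.5]
ft_force: [0.2, 0.4, -0.5]
grip_width: 0.0871
```

```bash
python3 - <<'E'
from h import *
c=snap("wrist","pics/w15.png");st();snap("scene","pics/s15.png")
E
```

```text
27.05 [0.4353 0.0486 0.1629] [-0.3  0.1  0.5] 0.0868
```

View pics/w15.png

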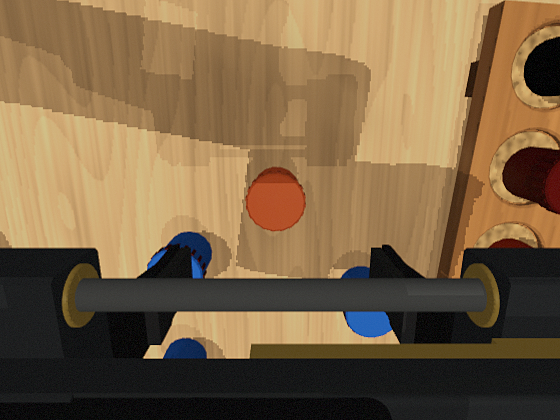

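View pics/s15.png

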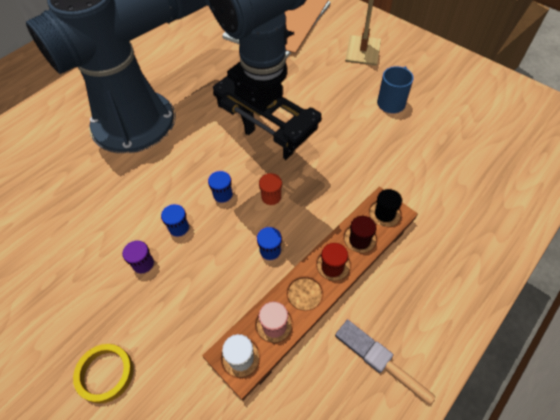

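Request:
arm_command --plan '[[[-0.15,0.1,-0.6],0],[[-0.15,0.1,-2],0],[[-0.15,0.1,-3.6],0],[[-0.15,0.1,-4.8],0],[[-0.15,0.1,-5.4],0]]'

```text
time: 27.6
position: [0.4293, 0.0514, 0.0254]
tool_rot: [-0.5, 0.501, -0.499, 0.499]
ft_force: [-0.3, 0.1, -0.1]
grip_width: 0.0868
```

Request:
arm_command --plan '[[[0,0,0],0],[[0,0,0],0],[[0,0,0],0]]'

```text
time: 27.9
position: [0.4309, 0.0512, 0.0286]
tool_rot: [0.499, -0.5, 0.501, -0.5]
ft_force: [0.9, 0.4, 0.3]
grip_width: 0.087
```

Request:
arm_command --plan '[[[0,0,0],0],[[0,0,0],0],[[0,0,0],0],[[0,0,0],0],[[0,0,0],0]]' --fingers -1

```text
time: 28.4
position: [0.4299, 0.0513, 0.028]
tool_rot: [0.5, -0.5, 0.5, -0.5]
ft_force: [-0.4, -0.0, -0.5]
grip_width: 0.0546
```

Request:
arm_command --plan '[[[0,0,0],0],[[0,0,0],0],[[0,0,0],0],[[0,0,0],0],[[0,0,0],0]]'

```text
time: 28.9
position: [0.4302, 0.0512, 0.0279]
tool_rot: [0.5, -0.5, 0.5, -0.5]
ft_force: [1.1, 0.9, 1.8]
grip_width: 0.0487
```

Request:
arm_command --plan '[[[0,0,0.2],0],[[0,0,0.4],0],[[0,0,0.4],0]]'

```text
time: 29.2
position: [0.4298, 0.0513, 0.0384]
tool_rot: [0.5, -0.5, 0.5, -0.5]
ft_force: [-0.2, 0.5, -1.4]
grip_width: 0.0487
```

Request:
arm_command --plan '[[[0,0,1],0],[[0,0,2.5],0],[[0,0,4],0],[[0.3,-0.2,5],0],[[1.2,-0.8,5.2],0]]'

```text
time: 29.7
position: [0.459, 0.0322, 0.1707]
tool_rot: [-0.5, 0.499, -0.5, 0.501]
ft_force: [0.7, -0.3, -1.1]
grip_width: 0.0487
```

Request:
arm_command --plan '[[[1.5,-1,0],0],[[3.1,-2.1,0],0],[[4.7,-3.2,0],0],[[6.2,-4.3,0],0],[[7.3,-5,0],0]]'

```text
time: 30.2
position: [0.6443, -0.096, 0.1675]
tool_rot: [0.499, -0.5, 0.501, -0.499]
ft_force: [0.4, 0.1, -0.0]
grip_width: 0.0488
```

Request:
arm_command --plan '[[[0,0,0],0],[[0,0,0],0],[[0,0,0],0],[[0,0,0],0]]'

```text
time: 30.6
position: [0.6409, -0.0926, 0.1678]
tool_rot: [-0.5, 0.501, -0.499, 0.5]
ft_force: [0.7, -0.4, -0.5]
grip_width: 0.0484
```

```bash
python3 - <<'E'
from h import *
c=snap("wrist","pics/w16.png");st()
E
```

```text
30.65 [ 0.6412 -0.0927  0.168 ] [-0.2 -0.4 -0.9] 0.0485
```

View pics/w16.png

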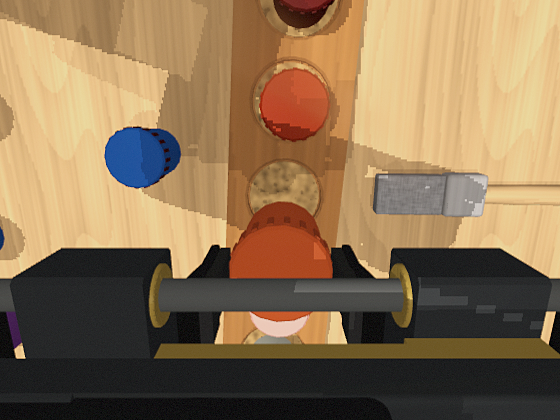

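Request:
arm_command --plan '[[[0.1,0,-0.8],0],[[0.1,0,-1.8],0],[[0.1,0,-2.8],0],[[0.1,0,-3.6],0],[[0.1,0,-3.9],0]]'

```text
time: 31.15
position: [0.6427, -0.0926, 0.0684]
tool_rot: [-0.501, 0.502, -0.499, 0.499]
ft_force: [-0.8, 0.1, -0.7]
grip_width: 0.0486
```

Request:
arm_command --plan '[[[0,0,0],0],[[0,0,-0.1],0],[[0,0,-0.3],0],[[0,0,-0.4],0],[[0,0,-0.4],0]]'

```text
time: 31.65
position: [0.6448, -0.0937, 0.0604]
tool_rot: [-0.5, 0.5, -0.5, 0.5]
ft_force: [-0.8, 0.0, -0.3]
grip_width: 0.0485
```

Request:
arm_command --plan '[[[0,0,0],0],[[0,0,-0.1],0],[[0,0,-0.1],0]]'

```text
time: 31.95
position: [0.6453, -0.0939, 0.0581]
tool_rot: [0.5, -0.5, 0.501, -0.5]
ft_force: [-0.3, 0.9, -0.0]
grip_width: 0.0488
```

Request:
arm_command --plan '[[[0,0,0],0],[[0,0,0],0]]'

```text
time: 32.15
position: [0.6452, -0.0938, 0.0581]
tool_rot: [0.5, -0.5, 0.501, -0.5]
ft_force: [0.9, 0.4, -0.1]
grip_width: 0.0487
```

Request:
arm_command --plan '[[[0,0,0],0],[[0,0,0],0],[[0,0,0],0],[[0,0,0],0],[[0,0,0],0]]' --fingers 1

```text
time: 32.65
position: [0.6447, -0.0937, 0.0578]
tool_rot: [-0.5, 0.5, -0.5, 0.5]
ft_force: [0.1, 0.1, 0.2]
grip_width: 0.0805
```

Request:
arm_command --plan '[[[0,0,0],0],[[0,0,0],0],[[0,0,1.5],0],[[0,0,3],0],[[0,0,4.5],0]]'

```text
time: 33.15
position: [0.6445, -0.0936, 0.1712]
tool_rot: [-0.5, 0.501, -0.5, 0.5]
ft_force: [0.9, -0.7, 0.2]
grip_width: 0.0869
```

Request:
arm_command --plan '[[[-1,0,0],0],[[-2.5,0,0.3],0],[[-4.2,0,0.6],0],[[-6,0,1],0],[[-7.4,0,1],0]]'

```text
time: 33.65
position: [0.4578, -0.0935, 0.1963]
tool_rot: [0.5, -0.5, 0.501, -0.5]
ft_force: [0.4, -0.3, 0.1]
grip_width: 0.0875
```

Request:
arm_command --plan '[[[0,0,0],0],[[0,0,0],0],[[0,0,0],0]]'

```text
time: 33.95
position: [0.4616, -0.0943, 0.1958]
tool_rot: [0.499, -0.499, 0.501, -0.5]
ft_force: [-0.6, -0.2, -0.8]
grip_width: 0.087
```

```bash
python3 - <<'E'
from h import *
import pickle
c1=snap("top","pics/t17.png");st();c2=snap("scene","pics/s17.png")
pickle.dump((c1,c2),open("c1.pkl","wb"))
im=c1["pixels"][120:200,185:415,::-1];cv2.imwrite("pics/t17c.png",np.clip(1.5*cv2.resize(im,None,fx=3.4,fy=3.4,interpolation=cv2.INTER_CUBIC).astype(float),0,255).astype(np.uint8))
E
```

```text
34.0 [ 0.4616 -0.0943  0.1956] [0.1 0.4 0. ] 0.087
```

View pics/t17c.png

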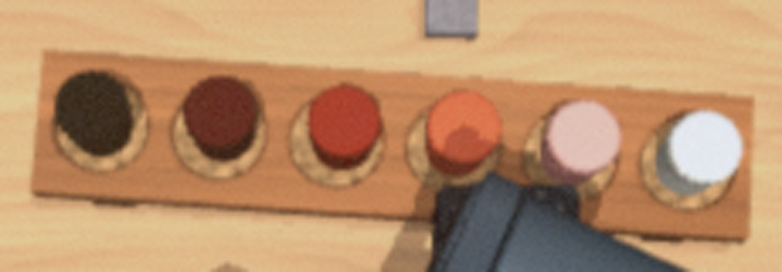

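View pics/s17.png

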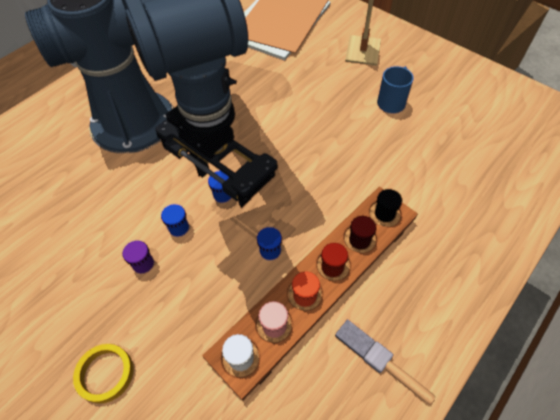

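```bash
python3 - <<'E'
from h import *
import pickle
c1,c2=pickle.load(open("c1.pkl","rb"))
W=dict(maroon=(249.7,159.1),rust=(283.8,161.3),coral=(318.2,163.4),pink=(352.9,165.6))
for n,(a,b) in dict(maroon=(221,115),rust=(344,120),coral=(465,127),pink=(582,138)).items():
    p=ray(c1,(a+.5)/3.4+184.5,(b+.5)/3.4+119.5,.09);w=ray(c1,*W[n],.036);print(n,p[:2].round(4),((p-w)[:2]*1000).round(1))
im=c2["pixels"][180:390,200:430,::-1];cv2.imwrite("pics/s17c.png",np.clip(1.5*cv2.resize(im,None,fx=2.8,fy=2.8,interpolation=cv2.INTER_CUBIC).astype(float),0,255).astype(np.uint8))
E
```

```text
maroon [0.6526 0.0687] [ 0.5 -2.8]
rust [ 0.6489 -0.0149] [ 2.5 -3.8]
coral [ 0.6439 -0.0972] [ 2.8 -2.6]
pink [ 0.636  -0.1769] [0.6 2. ]
```

View pics/s17c.png

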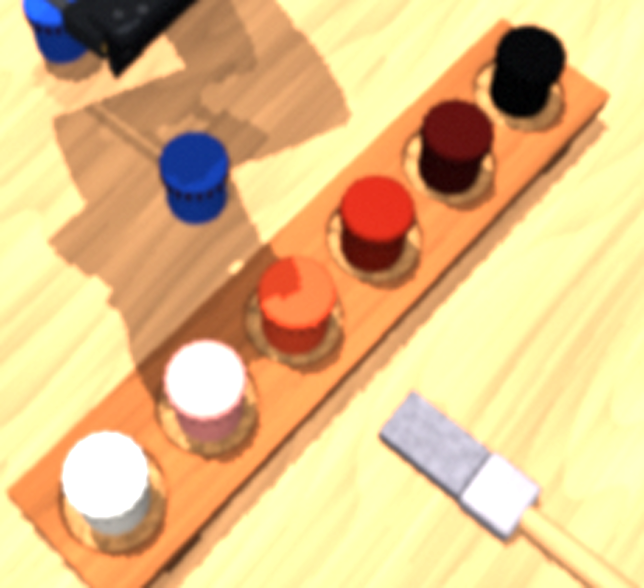

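All four pots stand upright in their wells, within about 5 mm of centre, and the order is right. The gripper is clear, so I'm handing in.

```bash
python3 -c "
from h import *
hand_in();st()"
```

```text
the job is handed in; nothing more can be done
the job is handed in; nothing more can be done
```

All four loose pots are in the rack and the job is handed in. From the white end the row reads white, pink (pad1), coral (pad2), rust (pad3), maroon (pad4), black.

- **Final check:** the top and scene pictures show every pot upright and down in its own well. The lids measured about 2–5 mm from the well centres, against the 14 mm allowed. I saw no shift in the white and black pots by eye, but I did not measure them again. The gripper was open and clear of everything, and the clock read about 34 s just before hand-in.
- **Rust slipped once:** the first grip slid off the rust pot's lid. The pot stayed upright, and a grip 5 mm lower, better centred and slightly firmer held. I used that grip for the remaining pots.
- **Camera disagreement:** position estimates from the three cameras differed by up to about 6 mm. I used values between them, adjusted by the wrist camera before each grasp.
- **Not measured:** depth in the wells and tilt were judged only from the pictures and the tool height at release.

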